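Hold the water outlet cover down on its thermostat housing

ROBOT

A 6-joint arm with a two-finger parallel gripper is mounted at the origin on a cart in front of the work surface, level with it; the furniture and walls round the work are solid. World frame = base frame: x ahead of the robot, y to its left, z up, the work surface at z = 0. Lengths are in m, angles in rad, forces in N, time in s.
With the tool pointing down it reaches from about 0.375 to 0.975 m from the base axis. Payload 3.8 kg.
Tool frame: the origin (TCP) lies at the very end of the fingers, on their centre line; the grasp point (between the pads) lies 19 mm behind it; z points along the fingers, y is the line along which they close (so a half turn about z gives the same grasp; the last joint's range is limited). The gripper opens to 85 mm and grips with 20 to 120 N. Pads are 22 mm wide; open, the fingers measure 114 mm over their backs; the gripper's body (76 mm by 85 mm) begins 54 mm behind the grasp point. The pads swing forward as they close: fully open they stand 13 mm farther back than shut.
Start: joints at [-0.037, 0.264, 1.604, -0, 1.274, -0.037], TCP at [0.675, -0, 0.231] pointing down, gripper open.
Joint ranges: [-2.63, 2.63], [-0.94, 2.18], [0.31, 2.57], [-1.31, 4.45], [0, 2.66], [-2.55, 2.55]. Speed limits (rad/s): [2.57, 2.57, 3.14, 3.14, 3.14, 3.14].

INTERFACE

Orientations are given as a rotation vector (axis times angle).
In Python, from workcell import read_state, read_camera, calibration, finish_job gives the robot as it stands.
- The arm moves only by the tool step_arm, never from a script. Its argument "commands" is a list of rows, each an object of numbers: "fingers": the gripper's target within -1 to 1 (shut at 1, half-way at 0, fully open at -1); "dx", "dy", "dz": the shift along the tool's x, y, z in m; "roll": the turn about the tool's z in degrees. In form: [{"fingers": .., "dx": .., "dy": .., "dz": .., "roll": ..}, ...]. A call has 1 to 8 rows; each row is the pose to reach, as a shift and turn from the pose commanded when the call began, along the tool's axes at that moment; what a row does not reach only later rows make up. A row lasts 1/8 s, in which the tool goes at most 62.5 mm and 10.7 degrees, less where a joint would pass 70% of its speed; a pose out of reach is approached as far as the arm can. A call with a gripper value outside its range is refused whole. The fingers move at their own pace and stop on an object; "squeeze" is the grip in N (left out, the last holds). Time passes only in rows, so rows that repeat a pose let the fingers close. It gives the time, the measured TCP pose, the force, the opening and the grip force at its end, in the units of the state.
- read_state(): the state, without advancing time (a new reading comes with each control period).
- read_camera(name): name is "side" or "top"; returns (picture, depth): 480x640x3 uint8, blue, green, red; 480x640 float32, m along the optical axis (not along the pixel's ray), 0 where there is no reading.
- calibration(name): a dict with "intrinsics" (3x3 intrinsics, pixels), "world_to_cam" (4x4, takes a point from world to camera coordinates). Camera axes: x right, y up, looking along -z (the intrinsics and any distortion apply to the point x, -y, -z); pixel columns grow to the right and rows downward; lengths in m; the calibration is good to about 2 mm. A picture is of the moment at which its call begins. calibration takes no time and is no camera call.
- finish_job(): hands the job in; it is judged then, once.
The state is a dict: "time": time; "q": joint angles; "joint_vel": joint speeds; "joint_torque": joint torques, N m; "tool_pos": TCP position; "tcp_rot": TCP orientation; "wrist_force": force on the tool from outside, world axes, zero at the start; "torque": the same for the moment, N m; "width": opening from 0.0 (shut) to 1.0 (fully open); "grip_force": force on a finger pad.
Only numpy, scipy, OpenCV 4.12 (cv2) and the standard library are available. Lean on these libraries where they do the work, as an engineer would, in place of code of your own. Each camera call takes 0.05 s, during which the arm holds its last target. There are 200 camera calls.

TASK

Lift the red dust cap off the thermostat housing in the blue vise and stand it aside on the cabinet top, clear of the vise. Then fit the loose aluminium outlet cover over the two studs, its side nipple pointing the same way as the housing's hose stub, and press it down flush against the thermostat's spring with a steady push of about 15 N, never bearing down hard on the casting. Finish while still holding it pressed there, so that I can run the nuts on (let go and the spring lifts it), and leave the other things where they are.

Things in the scene. Friction and masses are not known exactly. Their poses are not given: they have to be found in the camera images.
- seat (a point): centre of the flat sealing face on top of the aluminium thermostat housing clamped in the low blue vise (fixed, 100 mm above the cabinet top). z up; x points horizontally to the side where the hose stub sticks out. Two upright studs, 8 mm thick with tapered tops, stand at x = 0, y = +38 and -38 mm and rise 18 mm above the face. The face is 64 mm across, plus a 24 mm ear round each stud
- stub_end (a point): end of the housing's horizontal hose stub: 23 mm across, axis 26 mm below the sealing face, ending 72 mm from the housing's axis
- valve_plate: round brass spring plate of the thermostat, 33 mm across, in the middle of the sealing face; origin at the centre of its top, which stands 6 mm proud of the face when free. It sinks straight down; its spring pushes back with 4.8 N at first touch and 9.6 N when pressed flush
- vise: low blue drill-press vise holding the housing, fixed; origin on the cabinet top under the housing's axis, same yaw as the screw: screw and tommy bar reach out along -x to 155 mm, fixed jaw along +x to 92 mm, 100 mm wide along y, 142 mm over its two low lugs. Jaws end 42 mm below the sealing face
- housing: the fixed aluminium thermostat housing with its studs and spring plate; origin and axes as seat
- cap_grip (a point): centre of the upright pull tab of the loose red dust cap, 36 mm above the cap's underside. The tab is 12 mm thick along x, 28 mm wide along y, and runs from 13 to 46 mm above the underside; grip it across its 12 mm. Its wide side starts along the line of the studs, so fingers closing across it miss them
- cap: the red plastic dust cap, 40 g: a hollow round cup 54 mm across and 13 mm high with the pull tab on top; it starts standing loose on the sealing face, over the spring plate, between the studs. Origin at the centre of its underside, z up
- cover_neck (a point): middle of the gripping zone of the loose outlet cover's upright round hose neck: on its axis, 46 mm above the cover's flat underside, axes as cover. The neck is 34 mm across, from 25 to 68 mm above the underside, with a bead standing out 1.6 mm at 56 to 65 mm
- cover: the loose aluminium outlet cover, 0.2 to 0.3 kg, starts standing on the cabinet top; origin at the centre of its underside, z up, nipple along +x. Oval flange 8 mm thick, 63 mm across, 100 mm long along y over its two ears; the ears at y = +38 and -38 mm have upright through holes 10.6 mm across for the studs. A dome 54 mm across carries the neck
- cover_face (a point): centre of the cover's flat underside, axes as cover; it lies on seat when the cover is flush
- nipple_end (a point): end of the cover's thin side nipple: 12 mm across, axis 16 mm above the underside, ending 52 mm from the neck's axis along the cover's x
- nut_dish: bystander: round steel magnet dish, 125 mm across and 26 mm high, with two flange nuts in it; origin at the centre of its underside
- ratchet_1: bystander: chrome ratchet handle, 200 mm long along its y, 36 mm wide, 22 mm high; origin at the centre of its underside
- bulb_box: bystander: small orange carton, 42 x 42 x 62 mm, standing on the left; origin at the centre of its underside. The cabinet top between it and the vise (x 0.36 to 0.44 m, y 0.21 to 0.29 m) is always free
There are look-alikes about, which are no part of the job. There is more than one size of the cap; the job needs the larger. What is shaped like the cover but yellow is not meant.

How it is judged:
On the way, in this order (a step that is already met when the one before it is completed fails the run):
1. the red cap stands on the cabinet top, clear of the vise and let go (height (world z) of cap_grip below 0.045 m and horizontal distance between cap and seat above 0.08 m and angle between cap's own z axis and vertical below 0.2 rad and contact force between the fingers and cap below 0.1 N and linear speed of cap below 0.03 m/s), for 0.2 s.
2. the cover is over both studs (z of cover_face in the frame of seat between -0.004 and 0.0135 m and horizontal distance between cover_face and seat below 0.003 m and angle between the y axis of cover_face and the y axis of seat, either way round below 0.1 rad), for 0.1 s.
At the end, for the whole second after the job is handed in: still held flush on the housing: within 1.5 mm of the face, level within 2 degrees, centred within 3 mm, nipple on the hose stub's side, pressing on the housing (own weight included) with 11.5 to 30 N; the cap upright on the cabinet top, let go, 80 mm or more from the housing's centre (z of cover_face in the frame of seat between -0.004 and 0.0015 m and horizontal distance between cover_face and seat below 0.003 m and angle between the z axis of cover_face and the z axis of seat, either way round below 0.035 rad and x of nipple_end in the frame of seat above 0.04 m and contact force between cover and housing between 11.5 and 30 N and contact force between any of the fingers, the arm and cover above 3 N and linear speed of cover below 0.02 m/s and height (world z) of cap_grip below 0.045 m and angle between cap's own z axis and vertical below 0.2 rad and horizontal distance between cap and seat above 0.08 m and contact force between the fingers and cap below 0.1 N); the arm keeps its last pose, push and grip.
It fails at once if the cover was borne down on the housing with more than 60 N (contact force between cover and housing above 60 N).
It fails at once if the nut dish was moved more than 3 cm (distance of nut_dish from where it was at the start of the episode above 0.03 m).
It fails at once if the ratchet was moved more than 3 cm (distance of ratchet_1 from where it was at the start of the episode above 0.03 m).
It fails at once if the orange carton was moved more than 3 cm (distance of bulb_box from where it was at the start of the episode above 0.03 m).
It also fails if it takes over 61 s, if anything falls off the work surface, if the arm or the gripper's body presses on something with over 40 N, if the wrist force passes 120 N, or if a joint passes its speed limit or range.

## Working session

There is one attempt and no reset: what is moved stays moved. The work goes in short steps, Python scripts to look and compute and a tool call to move; the robot and the scene stay as the last step left them, time stands still between calls to the robot, and variables do not carry over. Pictures are saved under pics/ and viewed, at most 13 in all, crops included, and the job is handed in when it is done.

Besides the shell and the picture viewer there is one more tool, called after "Request:" as name(argument=value, ...), one argument or row to a line, values as JSON. step_arm: Moves the arm, as the interface text tells. Its arguments: {"type":"object","properties":{"commands":{"type":"array","items":{"type":"object","properties":{"fingers":{"type":"number"},"dx":{"type":"number"},"dy":{"type":"number"},"dz":{"type":"number"},"roll":{"type":"number"}}}},"squeeze":{"type":"number"}},"required":["commands"]}

```bash
mkdir -p pics
cat > h.py <<'E'
import numpy as np, cv2
from workcell import *
def grab(n):
    im,d=read_camera(n); c=calibration(n); np.savez(f'{n}.npz',im=im,d=d); return im,d
def cloud(n):
    z=np.load(f'{n}.npz'); c=calibration(n); K=np.array(c["intrinsics"]); T=np.linalg.inv(np.array(c["world_to_cam"]))
    im,d=z['im'],z['d']; v,u=np.mgrid[:480,:640]
    P=np.stack([(u-K[0,2])/K[0,0]*d,-(v-K[1,2])/K[1,1]*d,-d],-1)
    W=P@T[:3,:3].T+T[:3,3]; W[d==0]=np.nan
    return im,W
E
python3 - <<'E'
from h import *
for n in("side","top"):
    im,d=grab(n); cv2.imwrite(f'pics/{n}0.png',im); c=calibration(n); print(c); 
s=read_state(); print(s)
E
```

```text
{'intrinsics': array([[520.17940737,   0.        , 313.02805637],
       [  0.        , 520.17940737, 239.93094404],
       [  0.        ,   0.        ,   1.        ]]), 'world_to_cam': array([[-0.91579438, -0.40163516,  0.00313751,  0.46927923],
       [ 0.1609301 , -0.35976763,  0.91905863, -0.19678086],
       [-0.36799749,  0.84217365,  0.39410836, -0.94353145],
       [ 0.        ,  0.        ,  0.        ,  1.        ]])}
{'intrinsics': array([[538.1743477 ,   0.        , 314.09564601],
       [  0.        , 538.1743477 , 240.48538634],
       [  0.        ,   0.        ,   1.        ]]), 'world_to_cam': array([[-0.01158939, -0.99988977, -0.009281  , -0.03291717],
       [ 0.99065245, -0.01274295,  0.1358136 , -0.55235998],
       [-0.1359169 , -0.00762024,  0.99069094, -1.42373591],
       [ 0.        ,  0.        ,  0.        ,  1.        ]])}
{'time': 0.1, 'q': array([-3.68975970e-02,  2.64699390e-01,  1.60524707e+00, -2.22740077e-06,
        1.27371075e+00, -3.69277270e-02]), 'joint_vel': array([-0.00011143, -0.00099839, -0.00282786, -0.00172434,  0.00020595,
       -0.00116283]), 'joint_torque': array([ 2.96398039e-04, -5.16707003e+01, -3.68589377e+01,  1.30520286e-05,
        6.22219843e-03,  5.24967299e-05]), 'tool_pos': array([6.74331941e-01, 2.36926667e-05, 2.30066790e-01]), 'tcp_rot': array([-2.22033810e+00, -2.22040645e+00,  2.20834201e-03]), 'wrist_force': array([ 0.04519909, -0.36846364, -0.9013938 ]), 'torque': array([0.02693672, 0.08389548, 0.01544805]), 'grip_force': 0.0, 'width': 0.9959205585942121}
```

View pics/side0.png

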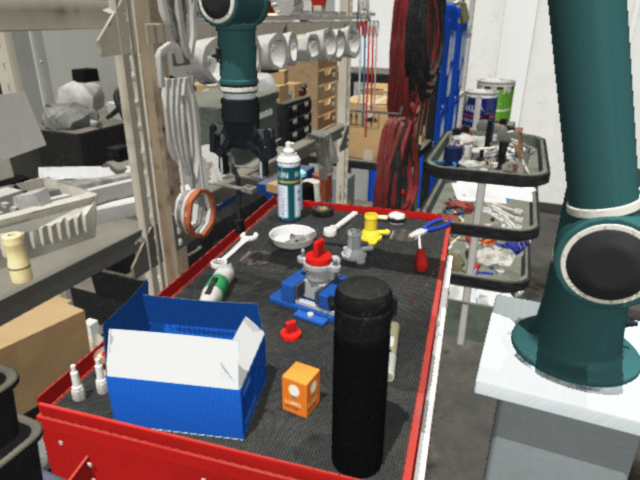

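View pics/top0.png

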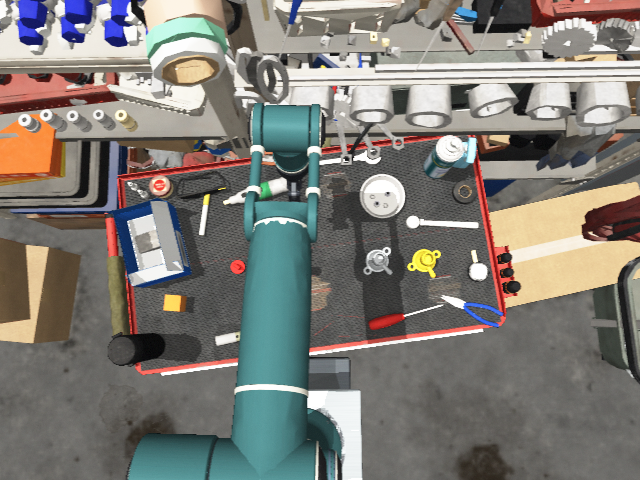

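The top view shows the grey cover at about (378,260) with its yellow twin at (426,261), and a small red cap at (238,267). The arm hides the vise. In the side view the vise housing with the larger red cap is at (320,250), the smaller look-alike cap at (291,330) and the carton at (300,388). I'll move the arm right so the vise shows.

Request:
step_arm(
  commands=[
    {"dx":-0.05,"dz":-0.05},
    {"dx":-0.1,"dz":-0.1},
    {"dx":-0.15,"dz":-0.1},
    {"dx":-0.2,"dz":-0.1},
    {"dx":-0.25,"dz":-0.1},
    {"dx":-0.28,"dz":-0.1},
    {"dx":-0.28,"dz":-0.1},
  ],
)

```text
invalid input
```

```bash
cp top.npz top0.npz; cp side.npz side0.npz
python3 - <<'E'
from h import *
im,d=grab("top"); 
im0=np.load('top0.npz')['im']
a=cv2.resize(im[200:320,180:340],(800,600),interpolation=cv2.INTER_CUBIC)
b=cv2.resize(im0[215:305,340:460],(800,600),interpolation=cv2.INTER_CUBIC)
cv2.imwrite('pics/t1.png',a);cv2.imwrite('pics/c1.png',b)
grab("side"); s=read_state();print(s['time'],s['tool_pos'],s['tcp_rot'])
E
```

```text
0.2 [6.74558676e-01 1.86590262e-05 2.30443756e-01] [-2.22066416e+00 -2.22079124e+00  1.45500204e-03]
```

View pics/t1.png

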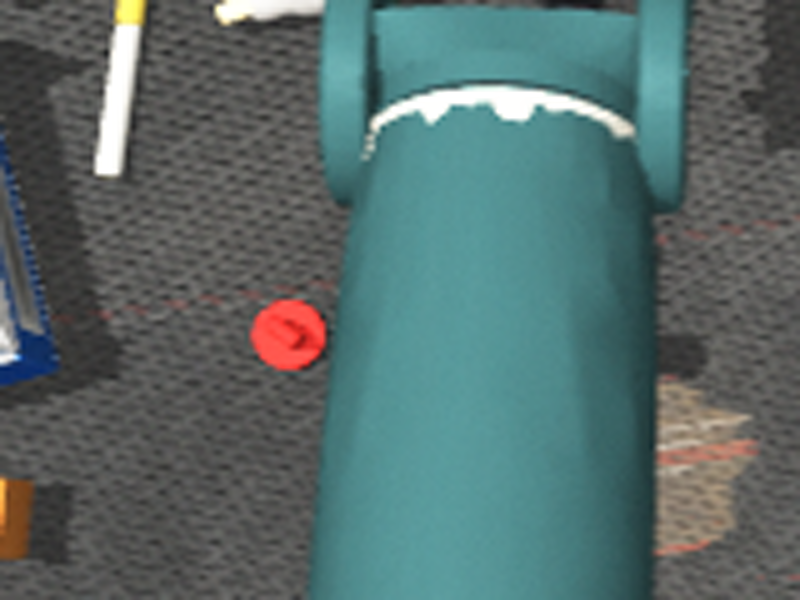

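View pics/c1.png

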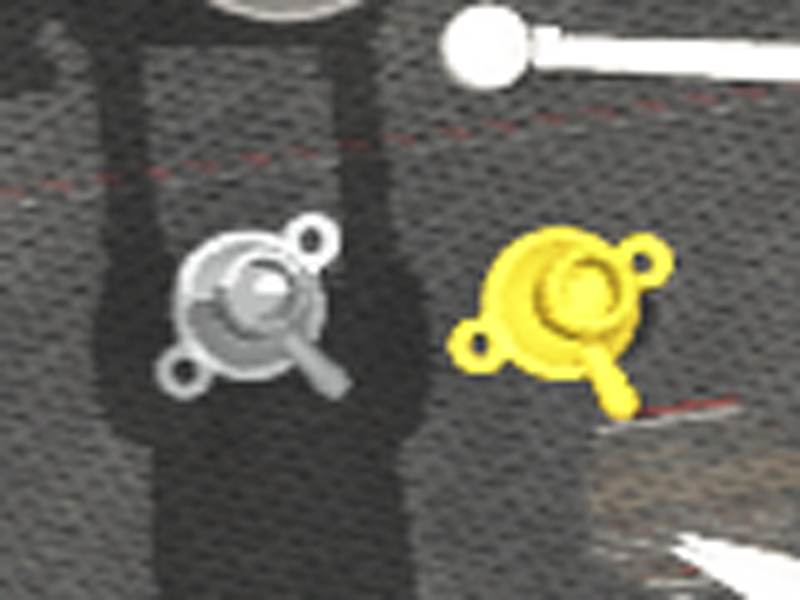

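The crop confirms the grey cover: holes at crop (311,238) and (185,372), nipple tip at (340,385), pointing back-right. The yellow one is not meant. The move was refused, probably because every row needs all its keys, so I'll resend it with them filled in.

Request:
step_arm(
  commands=[
    {"fingers":-1,"dx":-0.05,"dy":0,"dz":-0.05,"roll":0},
    {"fingers":-1,"dx":-0.1,"dy":0,"dz":-0.1,"roll":0},
    {"fingers":-1,"dx":-0.15,"dy":0,"dz":-0.1,"roll":0},
    {"fingers":-1,"dx":-0.2,"dy":0,"dz":-0.1,"roll":0},
    {"fingers":-1,"dx":-0.25,"dy":0,"dz":-0.1,"roll":0},
    {"fingers":-1,"dx":-0.28,"dy":0,"dz":-0.1,"roll":0},
    {"fingers":-1,"dx":-0.28,"dy":0,"dz":-0.1,"roll":0},
  ],
  squeeze=40,
)

```text
time: 1.08
tool_pos: [0.6743, -0.2826, 0.3303]
tcp_rot: [-2.225, -2.217, 0.001]
wrist_force: [-0.2, -1.1, -1.0]
width: 1.001
grip_force: 0.0
```

Run:
```python
from h import *
im,d=grab("top"); 
a=cv2.resize(im[200:320,200:360],(800,600),interpolation=cv2.INTER_CUBIC)
cv2.imwrite('pics/t2.png',a)
im,d=grab("side")
b=cv2.resize(im[210:345,255:435],(800,600),interpolation=cv2.INTER_CUBIC)
cv2.imwrite('pics/s2.png',b)
```

```text
(no output)
```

View pics/t2.png

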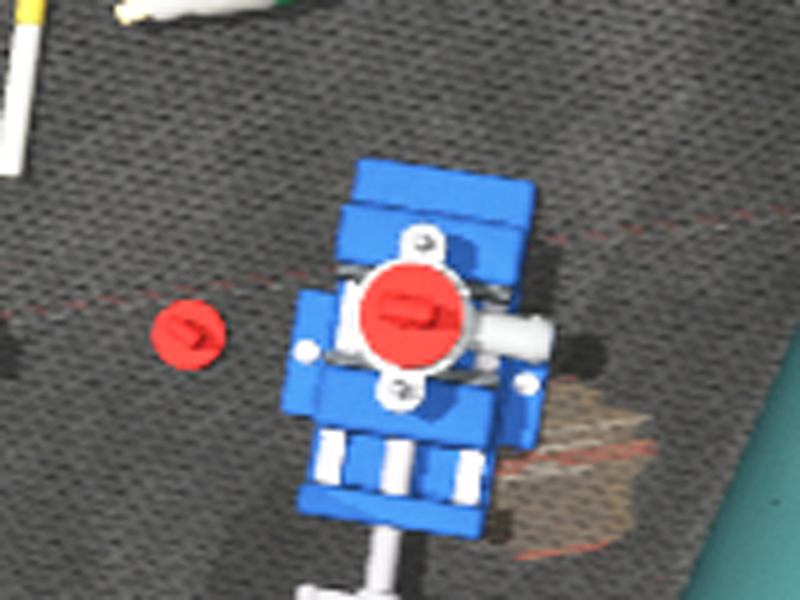

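View pics/s2.png

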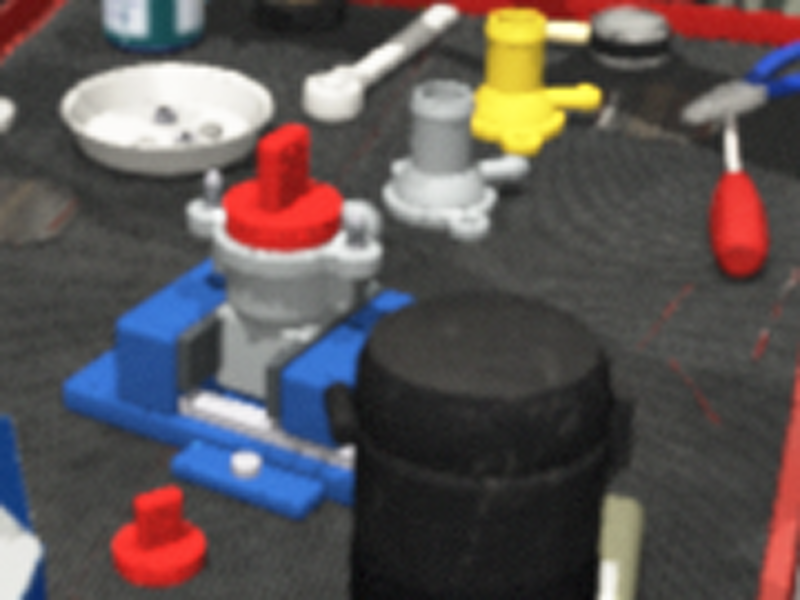

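In the top crop the larger red cap is centred at (413,315), with studs at (424,242) and (402,388) and the stub end at (550,338), so the stub points to the right (-y). The side crop shows the same cap at (283,190) on the housing, and the smaller cap on the bench at (160,540) is not meant. Next I'll measure from the depth.

```bash
cat > m.py <<'E'
from h import *
T=cloud("top"); S=cloud("side")
def red(im): i=im.astype(int); return (i[...,2]>120)&(i[...,1]<110)&(i[...,0]<110)
def desc(p,l):
    c=p.mean(0); w,v=np.linalg.eigh(np.cov(p[:,:2].T)); print(l,len(p),c.round(4),'mn',p.min(0).round(4),'mx',p.max(0).round(4),'std',np.sqrt(w).round(4),'major yaw',np.degrees(np.arctan2(v[1,1],v[0,1])).round(1))
for n,(im,W) in(("top",T),("side",S)):
    c=calibration(n);M=np.array(c["world_to_cam"]);print(n,'cam',-M[:3,:3].T@M[:3,3])
    g=np.isfinite(W[...,2])&red(im)&(abs(W[...,0]-.54)<.15)&(abs(W[...,1]-.03)<.09)
    desc(W[g&(W[...,2]>.101)&(W[...,2]<.12)],n+' cap disc'); desc(W[g&(W[...,2]>.122)],n+' tab'); desc(W[g&(W[...,2]>.137)],n+' tabtop')
# top: gray housing
im,W=T; K=np.array(calibration("top")["intrinsics"])
hsv=cv2.cvtColor(im,cv2.COLOR_BGR2HSV); gray=(hsv[...,1]<60)&(hsv[...,2]>110)
g=gray&(abs(W[...,0]-.54)<.15)&(abs(W[...,1]-.03)<.12)
desc(W[g&(W[...,2]>.085)&(W[...,2]<.125)],'face'); desc(W[g&(W[...,2]>.075)&(W[...,2]<.089)],'stub')
for r in W[230:290:2,283:285].mean(1): print(r.round(3),end=' ')
E
python3 m.py
```

```text
top cam [ 0.35330551 -0.05080146  1.48519475]
top cap disc 259 [0.4843 0.0426 0.1123] mn [0.4591 0.0194 0.1032] mx [0.5104 0.0684 0.119 ] std [0.0137 0.0148] major yaw 175.7
top tab 65 [0.4849 0.0423 0.1428] mn [0.4775 0.0285 0.1238] mx [0.492  0.0568 0.1504] std [0.004  0.0083] major yaw 81.1
top tabtop 58 [0.4853 0.0428 0.1446] mn [0.4785 0.0301 0.1375] mx [0.492  0.0556 0.1504] std [0.0039 0.0078] major yaw 79.0
side cam [0.11421404 0.91230098 0.55123441]
side cap disc 330 [0.4776 0.0537 0.1118] mn [0.4542 0.0183 0.1013] mx [0.5158 0.0714 0.1198] std [0.0125 0.0149] major yaw -158.9
side tab 160 [0.4799 0.0485 0.1369] mn [0.4735 0.0302 0.1223] mx [0.4906 0.0596 0.1491] std [0.0035 0.0082] major yaw 67.4
side tabtop 81 [0.4799 0.0475 0.1439] mn [0.4735 0.0302 0.1373] mx [0.4905 0.0589 0.1491] std [0.0036 0.0084] major yaw 72.1
face 264 [0.4825 0.0328 0.0981] mn [ 0.4392 -0.0286  0.085 ] mx [0.5331 0.0722 0.1217] std [0.0241 0.0285] major yaw 168.9
stub 134 [ 0.477  -0.0077  0.0826] mn [ 0.4631 -0.0286  0.0754] mx [0.49   0.0134 0.0887] std [0.0067 0.0119] major yaw 80.3
[ 0.588  0.046 -0.001] [ 0.582  0.046 -0.   ] [0.575 0.045 0.013] [0.569 0.045 0.015] [0.563 0.045 0.017] [0.558 0.045 0.013] [nan nan nan] [0.541 0.042 0.056] [0.53  0.04  0.098] [0.523 0.039 0.112] [0.52  0.04  0.097] [0.514 0.039 0.1  ] [0.508 0.039 0.112] [0.503 0.039 0.109] [0.497 0.039 0.112] [0.489 0.037 0.146] [0.484 0.037 0.145] [0.479 0.037 0.145] [0.477 0.039 0.114] [0.472 0.039 0.112] [0.467 0.039 0.111] [0.461 0.039 0.111] [0.457 0.04  0.098] [0.452 0.04  0.102] [0.447 0.04  0.102] [0.442 0.04  0.096] [0.439 0.043 0.057] [0.434 0.042 0.06 ] [0.429 0.043 0.056] [0.424 0.044 0.039]
```

Request:
step_arm(
  commands=[
    {"fingers":-1,"dx":0.05,"dy":-0.03,"dz":0,"roll":0},
    {"fingers":-1,"dx":0.1,"dy":-0.06,"dz":0,"roll":2},
    {"fingers":-1,"dx":0.15,"dy":-0.09,"dz":0,"roll":4},
    {"fingers":-0.8,"dx":0.2,"dy":-0.12,"dz":0.02,"roll":6},
    {"fingers":-0.5,"dx":0.25,"dy":-0.15,"dz":0.04,"roll":8},
    {"fingers":-0.3,"dx":0.3,"dy":-0.18,"dz":0.06,"roll":10},
    {"fingers":-0.2,"dx":0.326,"dy":-0.189,"dz":0.1,"roll":10},
    {"fingers":-0.2,"dx":0.326,"dy":-0.189,"dz":0.13,"roll":10},
  ],
)

```text
time: 2.17
tool_pos: [0.484, 0.0493, 0.2003]
tcp_rot: [-2.401, -2.025, -0.001]
wrist_force: [0.2, 0.2, -0.1]
width: 0.598
grip_force: 0.0
```

Run:
```python
from h import *
im,d=grab("side"); s=read_state();print(s['tool_pos'],s['tcp_rot'],s['width'])
cv2.imwrite('pics/s3.png',cv2.resize(im[140:350,200:480],(800,600),interpolation=cv2.INTER_CUBIC))
```

```text
[0.48171296 0.04837692 0.19594636] [-2.3987085  -2.02165868  0.00804526] 0.6001187705131432
```

View pics/s3.png

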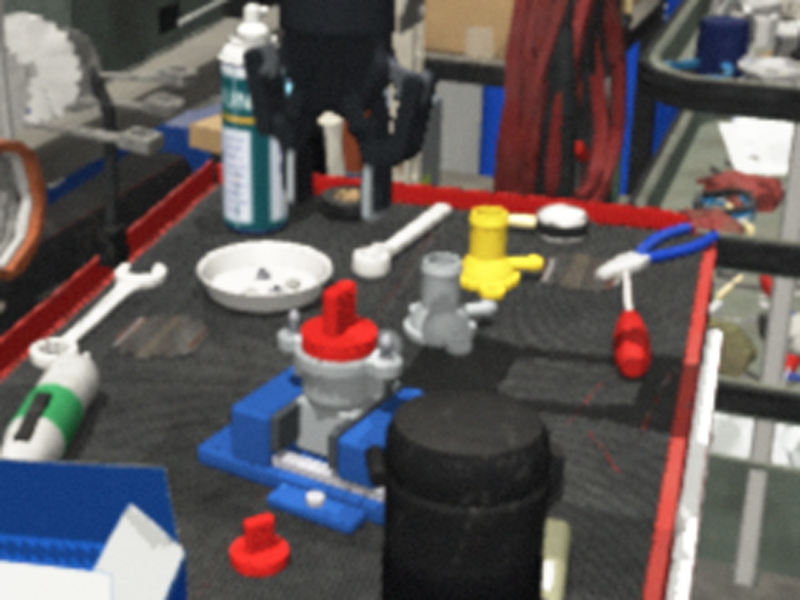

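The side crop shows the gripper above the vise. The larger cap is at crop (340,320), with its tab clear and the fingers either side of it. Descending partway first to check the settled pose.

Request:
step_arm(
  commands=[
    {"fingers":-0.2,"dx":-0.003,"dy":0,"dz":0.02,"roll":0},
    {"fingers":-0.2,"dx":-0.003,"dy":0,"dz":0.04,"roll":0},
    {"fingers":-0.2,"dx":-0.003,"dy":0,"dz":0.04,"roll":0},
    {"fingers":-0.2,"dx":-0.003,"dy":0,"dz":0.04,"roll":0},
  ],
)

```text
time: 2.72
tool_pos: [0.486, 0.0435, 0.1625]
tcp_rot: [2.405, 2.02, 0.002]
wrist_force: [0.0, -0.7, 0.8]
width: 0.6
grip_force: 0.0
```

Request:
step_arm(
  commands=[
    {"fingers":-0.2,"dx":0,"dy":-0.001,"dz":0.02,"roll":0},
    {"fingers":-0.2,"dx":0,"dy":-0.001,"dz":0.037,"roll":0},
    {"fingers":-0.2,"dx":0,"dy":-0.001,"dz":0.037,"roll":0},
    {"fingers":1,"dx":0,"dy":-0.001,"dz":0.037,"roll":0},
    {"fingers":1,"dx":0,"dy":-0.001,"dz":0.037,"roll":0},
    {"fingers":1,"dx":0,"dy":-0.001,"dz":0.037,"roll":0},
    {"fingers":1,"dx":0,"dy":-0.001,"dz":0.037,"roll":0},
    {"fingers":1,"dx":0,"dy":-0.001,"dz":0.037,"roll":0},
  ],
  squeeze=30,
)

```text
time: 3.72
tool_pos: [0.4853, 0.0432, 0.1252]
tcp_rot: [2.406, 2.019, 0.002]
wrist_force: [0.1, -0.3, 5.0]
width: 0.134
grip_force: 32.6
```

Request:
step_arm(
  commands=[
    {"fingers":1,"dx":0,"dy":0,"dz":-0.03,"roll":0},
    {"fingers":1,"dx":0,"dy":0,"dz":-0.07,"roll":0},
    {"fingers":1,"dx":0.04,"dy":-0.026,"dz":-0.07,"roll":0},
    {"fingers":1,"dx":0.08,"dy":-0.052,"dz":-0.07,"roll":0},
    {"fingers":1,"dx":0.12,"dy":-0.08,"dz":-0.07,"roll":0},
    {"fingers":1,"dx":0.16,"dy":-0.105,"dz":-0.06,"roll":0},
    {"fingers":1,"dx":0.18,"dy":-0.117,"dz":-0.03,"roll":0},
    {"fingers":1,"dx":0.18,"dy":-0.117,"dz":0.02,"roll":0},
  ],
)

```text
time: 4.72
tool_pos: [0.4013, 0.2432, 0.1049]
tcp_rot: [2.403, 2.023, 0.007]
wrist_force: [0.0, 0.6, -0.2]
width: 0.132
grip_force: 31.8
```

Request:
step_arm(
  commands=[
    {"fingers":1,"dx":0,"dy":0,"dz":0.04,"roll":0},
    {"fingers":1,"dx":0,"dy":0,"dz":0.06,"roll":0},
    {"fingers":1,"dx":0,"dy":0,"dz":0.06,"roll":0},
  ],
)

```text
time: 5.1
tool_pos: [0.398, 0.2395, 0.0419]
tcp_rot: [-2.405, -2.019, 0.009]
wrist_force: [-0.2, -0.3, -0.5]
width: 0.129
grip_force: 31.8
```

Request:
step_arm(
  commands=[
    {"fingers":1,"dx":0,"dy":0,"dz":0.01,"roll":0},
    {"fingers":1,"dx":0,"dy":0,"dz":0.014,"roll":0},
    {"fingers":1,"dx":0,"dy":0,"dz":0.016,"roll":0},
    {"fingers":1,"dx":0,"dy":0,"dz":0.017,"roll":0},
    {"fingers":1,"dx":0,"dy":0,"dz":0.017,"roll":0},
  ],
)

```text
time: 5.72
tool_pos: [0.4007, 0.2409, 0.0275]
tcp_rot: [2.407, 2.019, 0.001]
wrist_force: [-0.2, 0.6, -1.1]
width: 0.133
grip_force: 31.8
```

Request:
step_arm(
  commands=[
    {"fingers":1,"dx":0,"dy":0,"dz":0.0015,"roll":0},
    {"fingers":1,"dx":0,"dy":0,"dz":0.0025,"roll":0},
    {"fingers":1,"dx":0,"dy":0,"dz":0.0025,"roll":0},
  ],
)

```text
time: 6.1
tool_pos: [0.4006, 0.2408, 0.0252]
tcp_rot: [2.407, 2.019, -0.0]
wrist_force: [-1.9, -0.3, 5.2]
width: 0.132
grip_force: 32.4
```

Request:
step_arm(
  commands=[
    {"fingers":-0.2,"dx":0,"dy":0,"dz":0,"roll":0},
    {"fingers":-0.2,"dx":0,"dy":0,"dz":0,"roll":0},
    {"fingers":-0.2,"dx":0,"dy":0,"dz":0,"roll":0},
    {"fingers":-0.2,"dx":0,"dy":0,"dz":-0.03,"roll":0},
    {"fingers":-0.2,"dx":0,"dy":0,"dz":-0.08,"roll":0},
    {"fingers":-0.4,"dx":0,"dy":0,"dz":-0.14,"roll":0},
    {"fingers":-0.7,"dx":0,"dy":0,"dz":-0.18,"roll":0},
    {"fingers":-0.7,"dx":0,"dy":0,"dz":-0.18,"roll":0},
  ],
)

```text
time: 7.1
tool_pos: [0.4032, 0.2422, 0.2093]
tcp_rot: [2.405, 2.018, 0.014]
wrist_force: [-0.3, -0.4, 0.2]
width: 0.85
grip_force: 0.0
```

Run:
```python
from h import *
im,d=grab("top"); 
s=read_state();print(s['time'],s['tool_pos'],s['tcp_rot'])
a=cv2.resize(im[220:310,250:410],None,fx=5,fy=5,interpolation=cv2.INTER_CUBIC)
im,d=grab("side")
cv2.imwrite('pics/t4.png',a)
exec(open('m.py').read().split("for n,")[0])
for n in("top","side"):
    im,W=cloud(n); g=red(im)&(abs(W[...,0]-.40)<.05)&(abs(W[...,1]-.24)<.045)
    desc(W[g],n+' placed cap')
```

```text
7.15 [0.40162566 0.24140045 0.20658338] [2.40590523 2.01884818 0.00635207]
top placed cap 328 [0.4017 0.2406 0.0183] mn [ 0.3659  0.2127 -0.0069] mx [0.4287 0.2724 0.5182] std [0.0138 0.0146] major yaw 80.0
side placed cap 625 [0.3949 0.2441 0.0227] mn [ 0.3636  0.1953 -0.0013] mx [0.4472 0.2752 0.2942] std [0.0113 0.0154] major yaw 173.9
```

View pics/t4.png

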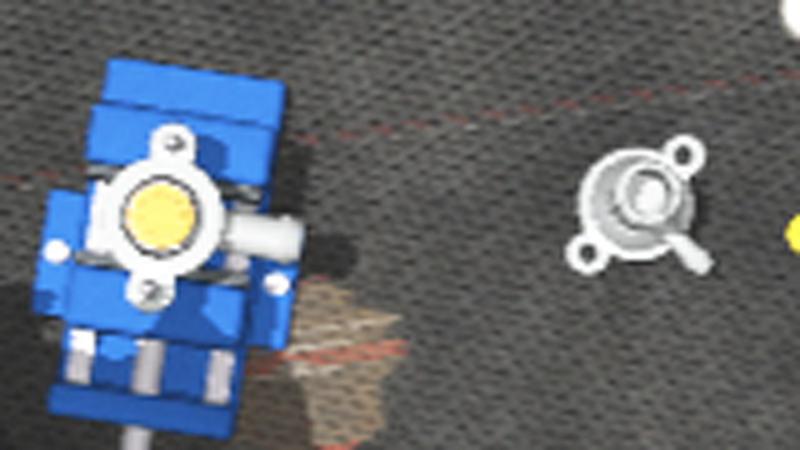

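The top crop shows the open housing: plate centre (160,215), ears and studs at (174,142) and (150,292), stub end (300,240). The cover has holes at (685,155) and (587,253) and its nipple tip at (705,270). The cap stands at about (0.401,0.241). I'll refine these numerically.

```bash
cat > fit.py <<'E'
from h import *
from scipy.optimize import minimize
c=calibration("top");K=np.array(c["intrinsics"]);M=np.array(c["world_to_cam"])
def proj(P):
    q=np.atleast_2d(P)@M[:3,:3].T+M[:3,3]; return np.c_[K[0,2]+K[0,0]*q[:,0]/-q[:,2],K[1,2]-K[1,1]*q[:,1]/-q[:,2]]
def toplane(u,v,z):
    d=M[:3,:3].T@np.array([(u-K[0,2])/K[0,0],-(v-K[1,2])/K[1,1],-1]); o=-M[:3,:3].T@M[:3,3]; return o+d*(z-o[2])/d[2]
im=np.load('top.npz')['im']; F=5;O=np.array([250,220])
big=cv2.resize(im[220:310,250:410],None,fx=F,fy=F,interpolation=cv2.INTER_CUBIC)
hsv=cv2.cvtColor(big,cv2.COLOR_BGR2HSV); H,S,V=[hsv[...,i].astype(int) for i in range(3)]
def px(x,y): return ((x+.5)/F-.5+O[0],(y+.5)/F-.5+O[1])
ye=((S>70)&(H>15)&(H<35)); ye[:,260:]=0; ye[260:]=0; ye[:160]=0
y,x=np.nonzero(ye); seat=toplane(*px(x.mean(),y.mean()),.106); print('seat by plate',seat, 'n',len(x),'diam mm',2*np.sqrt(len(x)/np.pi)/F/K[0,0]*1390)
def sil(parts,shape):
    m=np.zeros(shape,np.uint8); t=np.linspace(0,2*np.pi,60)
    for p in parts:
        q=((proj(p)-O+.5)*F-.5); h=cv2.convexHull(q.astype(np.float32)); cv2.fillConvexPoly(m,np.round(h*16).astype(np.int32),1,cv2.LINE_AA,4)
    return m
t=np.linspace(0,2*np.pi,48)
def cyl(cx,cy,r,z0,z1): return np.concatenate([np.c_[cx+r*np.cos(t),cy+r*np.sin(t),0*t+z] for z in(z0,z1)])
def nip(L,r,z,x0=0): return np.concatenate([np.c_[0*t+a,r*np.cos(t),z+r*np.sin(t)] for a in(x0,L)])
def fit(parts,x0,z,mask,wt):
    def cost(p):
        R=np.array([[np.cos(p[2]),-np.sin(p[2]),0],[np.sin(p[2]),np.cos(p[2]),0],[0,0,1]])
        s=sil([a@R.T+[p[0],p[1],z] for a in parts],mask.shape); return (wt*(s!=mask)).sum()
    best=min((minimize(cost,x0,method='Nelder-Mead',options=dict(initial_simplex=np.array(x0)+np.array([[0,0,0],[a,0,0],[0,a,0],[0,0,b]]),xatol=1e-5,fatol=1)) for a,b in((.005,.1),(-.005,-.1),(.003,-.05))),key=lambda r:r.fun)
    return best.x,best.fun
# cover
mask=((V>112)&(S<60)).astype(np.uint8)
ck=mask.copy(); ck[:,:550]=0; ck[:,730:]=0; ck[:120]=0;ck[290:]=0
ck=cv2.morphologyEx(ck,cv2.MORPH_CLOSE,np.ones((9,9))); n,l,st,_=cv2.connectedComponentsWithStats(ck); ck=(l==1+np.argmax(st[1:,4])).astype(np.uint8)
cn,_=cv2.findContours(ck,0,1); cv2.drawContours(ck,cn,-1,1,-1)
w=np.zeros(ck.shape);w[100:310,530:760]=1
parts=[cyl(0,0,.0315,0,.008),cyl(0,38e-3,.012,0,.008),cyl(0,-38e-3,.012,0,.008),cyl(0,0,.027,.008,.02),cyl(0,0,.017,.02,.068),nip(.052,.006,.016)]
g=[toplane(*px(*a),.008)[:2] for a in((685,155),(587,253))]; c0=(g[0]+g[1])/2; d=g[0]-g[1]; print('holes',g,np.linalg.norm(d)); yaw=np.arctan2(d[1],d[0])-np.pi/2
p,f=fit(parts,[*c0,yaw],0,ck,w); print('cover hand',c0,np.degrees(yaw),'fit',p[:2],np.degrees(p[2]),f,ck.sum())
g=[toplane(*px(*a),.1)[:2] for a in((174,142),(150,292))]; d=g[0]-g[1]; print('ears',(g[0]+g[1])/2,np.linalg.norm(d),'seat yaw',np.degrees(np.arctan2(d[1],d[0])-np.pi/2))
hm=mask.copy(); hm[:,230:]=0
w2=np.zeros(hm.shape); yy,xx=np.mgrid[:450,:800]; w2[(abs(xx-160)<70)&(yy>110)&(yy<325)]=1; w2[(xx<125)&(yy>170)&(yy<260)]=0; w2[(xx>195)&(yy>170)]=0; w2[ye]=0
hm=cv2.morphologyEx(hm,cv2.MORPH_CLOSE,np.ones((15,15)))
parts=[cyl(0,0,.032,-.01,0),cyl(0,38e-3,.012,-.01,0),cyl(0,-38e-3,.012,-.01,0)]
p,f=fit(parts,[seat[0],seat[1],np.radians(-99)],.1,hm,w2); print('seat fit',p[:2],np.degrees(p[2]),f)
e=toplane(*px(300,240),.085); print('stub dir',np.degrees(np.arctan2(*(e-seat)[1::-1])))
E
python3 fit.py
```

```text
seat by plate [0.48544585 0.04305773 0.106     ] n 3059 diam mm 32.23788937242792
holes [array([ 0.52521806, -0.23921842]), array([ 0.47170558, -0.1838222 ])] 0.07702159166046786
cover hand [ 0.49846182 -0.21152031] -135.9909223722156 fit [ 0.49881805 -0.21116894] -135.39210992685287 530.0 14450
ears [0.48582555 0.04346403] 0.07869733774738552 seat yaw -99.2753538949562
seat fit [0.48548853 0.04403535] -99.34188859280077 768.0
stub dir -99.08033773587636
```

Request:
step_arm(
  commands=[
    {"fingers":-0.7,"dx":-0.055,"dy":0.022,"dz":0,"roll":2},
    {"fingers":-0.7,"dx":-0.11,"dy":0.044,"dz":0,"roll":4},
    {"fingers":-0.7,"dx":-0.165,"dy":0.066,"dz":0,"roll":6},
    {"fingers":-0.7,"dx":-0.22,"dy":0.088,"dz":0,"roll":9},
    {"fingers":-0.7,"dx":-0.275,"dy":0.11,"dz":0,"roll":12},
    {"fingers":-0.7,"dx":-0.33,"dy":0.135,"dz":0,"roll":15},
    {"fingers":-0.7,"dx":-0.385,"dy":0.158,"dz":0.02,"roll":18},
    {"fingers":-0.7,"dx":-0.4286,"dy":0.1746,"dz":0.04,"roll":18},
  ],
)

```text
time: 8.2
tool_pos: [0.4969, -0.2134, 0.1619]
tcp_rot: [-2.692, -1.614, 0.003]
wrist_force: [-0.0, 0.1, -0.0]
width: 0.849
grip_force: 0.0
```

Request:
step_arm(
  commands=[
    {"fingers":-0.7,"dx":0,"dy":0,"dz":0.03,"roll":0},
    {"fingers":-0.7,"dx":0,"dy":0,"dz":0.06,"roll":0},
    {"fingers":-0.7,"dx":0,"dy":0,"dz":0.06,"roll":0},
    {"fingers":-0.7,"dx":0,"dy":0,"dz":0.06,"roll":0},
  ],
)

```text
time: 8.7
tool_pos: [0.4977, -0.2113, 0.1043]
tcp_rot: [-2.692, -1.618, 0.001]
wrist_force: [0.4, -0.1, 0.6]
width: 0.846
grip_force: 0.0
```

```bash
python3 -c "
from h import *
s=read_state();print(s['tool_pos'],s['tcp_rot'],np.degrees(s['q'][5]))"
```

```text
[ 0.49766227 -0.2113064   0.10430781] [-2.69164238e+00 -1.61771980e+00  1.27164439e-03] 2.341834102888903
```

Request:
step_arm(
  commands=[
    {"fingers":-0.7,"dx":0.0005,"dy":0.001,"dz":0.035,"roll":0},
    {"fingers":-0.7,"dx":0.0005,"dy":0.001,"dz":0.065,"roll":0},
    {"fingers":-0.7,"dx":0.0005,"dy":0.001,"dz":0.077,"roll":0},
    {"fingers":-0.7,"dx":0.0005,"dy":0.001,"dz":0.077,"roll":0},
    {"fingers":-0.7,"dx":0.0005,"dy":0.001,"dz":0.077,"roll":0},
  ],
)

```text
time: 9.32
tool_pos: [0.5005, -0.2122, 0.0294]
tcp_rot: [2.691, 1.617, 0.002]
wrist_force: [0.4, -0.1, -0.0]
width: 0.847
grip_force: 0.0
```

Request:
step_arm(
  commands=[
    {"fingers":1,"dx":0,"dy":0,"dz":0,"roll":0},
    {"fingers":1,"dx":0,"dy":0,"dz":0,"roll":0},
    {"fingers":1,"dx":0,"dy":0,"dz":0,"roll":0},
    {"fingers":1,"dx":0,"dy":0,"dz":0,"roll":0},
    {"fingers":1,"dx":0,"dy":0,"dz":0,"roll":0},
    {"fingers":1,"dx":0,"dy":0,"dz":0,"roll":0},
  ],
  squeeze=70,
)

```text
time: 10.07
tool_pos: [0.4998, -0.2119, 0.0288]
tcp_rot: [2.692, 1.617, 0.001]
wrist_force: [-0.6, -0.3, 6.3]
width: 0.384
grip_force: 69.7
```

Request:
step_arm(
  commands=[
    {"fingers":1,"dx":0,"dy":0,"dz":-0.02,"roll":0},
    {"fingers":1,"dx":0,"dy":0,"dz":-0.07,"roll":0},
    {"fingers":1,"dx":0,"dy":0,"dz":-0.12,"roll":0},
    {"fingers":1,"dx":0.02,"dy":-0.012,"dz":-0.14,"roll":-6},
    {"fingers":1,"dx":0.06,"dy":-0.036,"dz":-0.145,"roll":-13},
    {"fingers":1,"dx":0.1,"dy":-0.061,"dz":-0.145,"roll":-20},
    {"fingers":1,"dx":0.14,"dy":-0.085,"dz":-0.145,"roll":-27},
    {"fingers":1,"dx":0.18,"dy":-0.109,"dz":-0.145,"roll":-33},
  ],
)

```text
time: 11.08
tool_pos: [0.4864, -0.0001, 0.1719]
tcp_rot: [-2.118, -2.319, 0.001]
wrist_force: [0.4, 0.2, -2.0]
width: 0.384
grip_force: 70.0
```

```bash
python3 -c "
from h import *
s=read_state();print(s['tool_pos'],s['tcp_rot'],s['wrist_force'],s['width'])"
```

```text
[ 4.86383574e-01 -1.06882966e-04  1.71929272e-01] [-2.11797254e+00 -2.31894500e+00  1.13984140e-03] [ 0.41179575  0.22615021 -2.0392001 ] 0.38350120165968465
```

Request:
step_arm(
  commands=[
    {"fingers":1,"dx":0.02,"dy":0.0015,"dz":0,"roll":-2},
    {"fingers":1,"dx":0.0434,"dy":0.003,"dz":0,"roll":-3.2},
    {"fingers":1,"dx":0.0434,"dy":0.003,"dz":0,"roll":-3.2},
    {"fingers":1,"dx":0.0434,"dy":0.003,"dz":0,"roll":-3.2},
    {"fingers":1,"dx":0.0434,"dy":0.003,"dz":0,"roll":-3.2},
  ],
)

```text
time: 11.7
tool_pos: [0.4865, 0.0412, 0.1725]
tcp_rot: [-2.058, -2.373, 0.001]
wrist_force: [0.7, -0.7, -2.6]
width: 0.384
grip_force: 70.0
```

Run:
```python
from h import *
s=read_state();print(s['tool_pos'],s['tcp_rot'],s['wrist_force'])
im,d=grab("side")
s=read_state();print(s['tool_pos'],s['tcp_rot'])
cv2.imwrite('pics/s5.png',cv2.resize(im[200:310,255:390],None,fx=5.4,fy=5.4,interpolation=cv2.INTER_CUBIC))
```

```text
[0.48647369 0.04122716 0.17252535] [-2.05802865e+00 -2.37341796e+00  8.40353631e-04] [ 0.68878001 -0.73610369 -2.63672042]
[0.48657627 0.04121557 0.17259944] [-2.05825213e+00 -2.37338985e+00  5.72612302e-04]
```

View pics/s5.png

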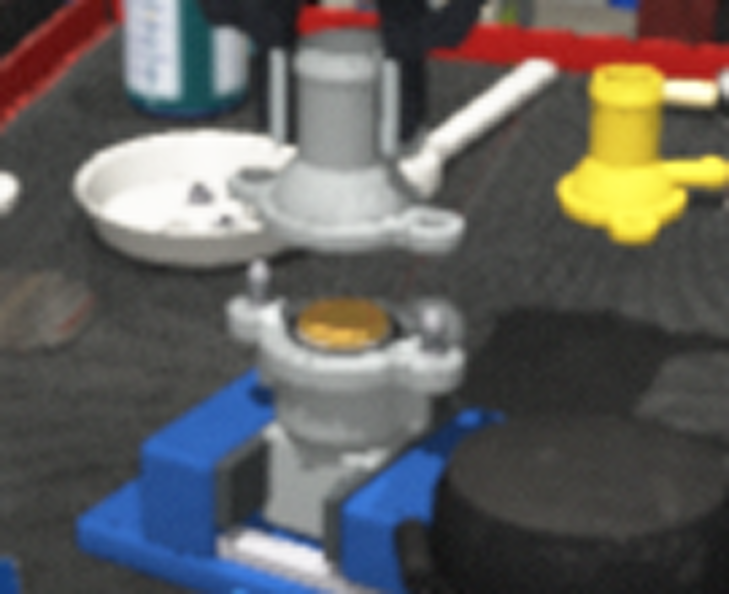

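The side crop shows the cover level above the housing. Its near ear hole at (435,225) is over the near stud at (437,320), the far ear at (255,180) is over the far stud at (258,280), and the nipple is hidden behind on the stub's side. I'll correct about 2 mm and descend.

Request:
step_arm(
  commands=[
    {"fingers":1,"dx":0.0023,"dy":-0.0007,"dz":0.01,"roll":0},
    {"fingers":1,"dx":0.0023,"dy":-0.0007,"dz":0.02,"roll":0},
    {"fingers":1,"dx":0.0023,"dy":-0.0007,"dz":0.02,"roll":0},
    {"fingers":1,"dx":0.0023,"dy":-0.0007,"dz":0.02,"roll":0},
  ],
)

```text
time: 12.25
tool_pos: [0.4856, 0.0441, 0.1526]
tcp_rot: [-2.057, -2.374, 0.0]
wrist_force: [-0.3, -1.4, -2.8]
width: 0.383
grip_force: 70.0
```

Run:
```python
from h import *
im,d=grab("side"); T=grab("top")[0]
s=read_state();print(s['tool_pos'],s['tcp_rot'],s['wrist_force'])
cv2.imwrite('pics/s6.png',np.hstack([cv2.resize(im[210:285,285:350],None,fx=6,fy=6,interpolation=cv2.INTER_CUBIC),cv2.resize(T[230:305,250:315],None,fx=6,fy=6,interpolation=cv2.INTER_CUBIC)]))
```

```text
[0.48592334 0.04415843 0.15306016] [2.05661564e+00 2.37429164e+00 6.01876282e-04] [-0.21778057  0.33443874 -2.55360451]
```

View pics/s6.png

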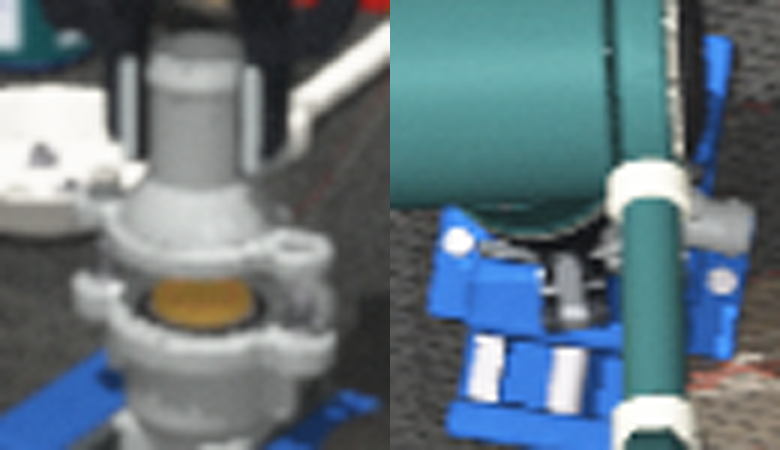

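Left half: the near stud is under the near ear hole at (300,245), and the cover sits just above the studs. In the right half the arm hides the top view. Easing down while watching the force.

Request:
step_arm(
  commands=[
    {"fingers":1,"dx":-0.0006,"dy":0,"dz":0.003,"roll":0},
    {"fingers":1,"dx":-0.0006,"dy":0,"dz":0.006,"roll":0},
    {"fingers":1,"dx":-0.0006,"dy":0,"dz":0.009,"roll":0},
    {"fingers":1,"dx":-0.0006,"dy":0,"dz":0.009,"roll":0},
  ],
)

```text
time: 12.85
tool_pos: [0.4853, 0.0436, 0.1433]
tcp_rot: [-2.056, -2.374, 0.001]
wrist_force: [-0.1, -1.0, -2.8]
width: 0.385
grip_force: 70.0
```

Request:
step_arm(
  commands=[
    {"fingers":1,"dx":0,"dy":0,"dz":0.002,"roll":0},
    {"fingers":1,"dx":0,"dy":0,"dz":0.004,"roll":0},
    {"fingers":1,"dx":0,"dy":0,"dz":0.006,"roll":0},
    {"fingers":1,"dx":0,"dy":0,"dz":0.006,"roll":0},
  ],
)

```text
time: 13.35
tool_pos: [0.4853, 0.0438, 0.1374]
tcp_rot: [-2.056, -2.374, 0.0]
wrist_force: [-0.2, 1.9, -2.5]
width: 0.378
grip_force: 70.0
```

Request:
step_arm(
  commands=[
    {"fingers":1,"dx":0,"dy":0,"dz":0.002,"roll":0},
    {"fingers":1,"dx":0,"dy":0,"dz":0.004,"roll":0},
    {"fingers":1,"dx":0,"dy":0,"dz":0.006,"roll":0},
    {"fingers":1,"dx":0,"dy":0,"dz":0.006,"roll":0},
  ],
)

```text
time: 13.85
tool_pos: [0.4854, 0.0438, 0.1324]
tcp_rot: [-2.056, -2.374, 0.0]
wrist_force: [-4.8, 2.9, 5.5]
width: 0.385
grip_force: 70.7
```

Request:
step_arm(
  commands=[
    {"fingers":1,"dx":0.0004,"dy":-0.0007,"dz":0.001,"roll":0},
    {"fingers":1,"dx":0.0004,"dy":-0.0007,"dz":0.002,"roll":0},
    {"fingers":1,"dx":0.0004,"dy":-0.0007,"dz":0.002,"roll":0},
  ],
)

```text
time: 14.22
tool_pos: [0.4854, 0.0439, 0.1311]
tcp_rot: [2.056, 2.374, 0.001]
wrist_force: [-4.0, 1.6, 6.4]
width: 0.382
grip_force: 70.8
```

Request:
step_arm(
  commands=[
    {"fingers":1,"dx":0,"dy":-0.0005,"dz":0.001,"roll":0},
    {"fingers":1,"dx":0,"dy":-0.0005,"dz":0.0015,"roll":0},
    {"fingers":1,"dx":0,"dy":-0.0005,"dz":0.0015,"roll":0},
  ],
)

```text
time: 14.6
tool_pos: [0.4853, 0.0439, 0.13]
tcp_rot: [2.056, 2.374, 0.002]
wrist_force: [-3.7, 2.1, 8.3]
width: 0.383
grip_force: 70.9
```

Request:
step_arm(
  commands=[
    {"fingers":1,"dx":0.0003,"dy":-0.0003,"dz":0.0007,"roll":0},
    {"fingers":1,"dx":0.0003,"dy":-0.0003,"dz":0.001,"roll":0},
    {"fingers":1,"dx":0.0003,"dy":-0.0003,"dz":0.001,"roll":0},
  ],
)

```text
time: 14.98
tool_pos: [0.4853, 0.0439, 0.1292]
tcp_rot: [2.055, 2.373, 0.002]
wrist_force: [-5.2, 1.0, 9.3]
width: 0.381
grip_force: 70.9
```

Request:
step_arm(
  commands=[
    {"fingers":1,"dx":0,"dy":-0.0003,"dz":0.0005,"roll":0},
    {"fingers":1,"dx":0,"dy":-0.0003,"dz":0.0007,"roll":0},
    {"fingers":1,"dx":0,"dy":-0.0003,"dz":0.0007,"roll":0},
  ],
)

```text
time: 15.35
tool_pos: [0.4853, 0.0439, 0.1289]
tcp_rot: [2.055, 2.373, 0.003]
wrist_force: [-4.2, 1.1, 8.8]
width: 0.381
grip_force: 71.2
```

Request:
step_arm(
  commands=[
    {"fingers":1,"dx":0,"dy":0,"dz":0.0005,"roll":0},
    {"fingers":1,"dx":0,"dy":0,"dz":0.0008,"roll":0},
    {"fingers":1,"dx":0,"dy":0,"dz":0.0008,"roll":0},
  ],
)

```text
time: 15.72
tool_pos: [0.4854, 0.0439, 0.1288]
tcp_rot: [2.055, 2.373, 0.003]
wrist_force: [-6.8, 1.8, 14.1]
width: 0.382
grip_force: 71.7
```

Request:
step_arm(
  commands=[
    {"fingers":1,"dx":0,"dy":0,"dz":0,"roll":0},
    {"fingers":1,"dx":0,"dy":0,"dz":0,"roll":0},
  ],
)

```text
time: 15.98
tool_pos: [0.4854, 0.0439, 0.1288]
tcp_rot: [2.055, 2.373, 0.003]
wrist_force: [-6.0, 0.9, 13.7]
width: 0.386
grip_force: 71.7
```

Run:
```python
from h import *
for i in range(4):
    im,d=grab("side"); s=read_state(); print(s['time'],s['tool_pos'].round(4),s['wrist_force'].round(1),s['torque'].round(2))
cv2.imwrite('pics/s7.png',cv2.resize(im[205:305,255:385],None,fx=5.5,fy=5.5,interpolation=cv2.INTER_CUBIC))
```

```text
16.025 [0.4854 0.0439 0.1288] [-6.   1.1 15.2] [0.26 1.35 0.01]
16.075 [0.4853 0.0439 0.1288] [-6.3  1.8 14.3] [ 0.19  1.34 -0.04]
16.125 [0.4854 0.0439 0.1288] [-6.   0.9 14.5] [ 0.22  1.37 -0.02]
16.175 [0.4854 0.0439 0.1288] [-6.8  1.7 14.4] [ 0.22  1.35 -0.01]
```

View pics/s7.png

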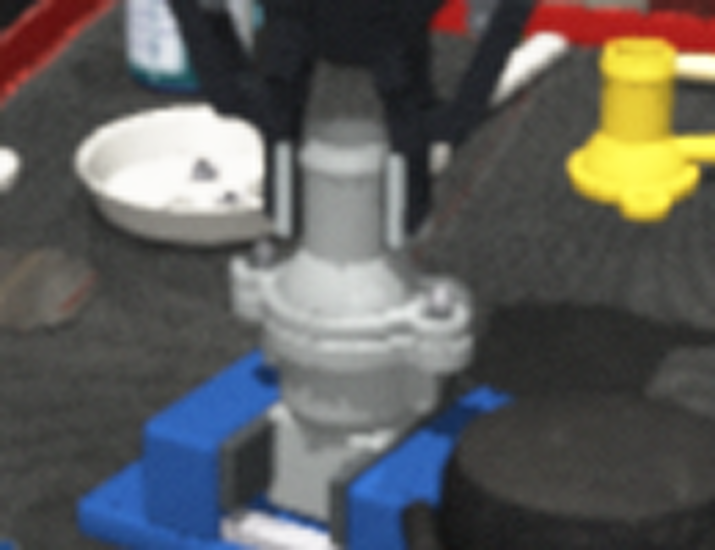

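The crop shows the cover seated evenly, with both studs through the ears at (262,250) and (440,300). Force is steady at about 17 N including the cover's weight, and TCP z of 0.1288 matches flush.

```bash
python3 -c "
from workcell import *
print(finish_job())"
```

```text
the job is handed in; nothing more can be done
None
```

I handed the job in with the outlet cover held flush over both studs at about 17 N (its own weight included) and its nipple on the hose-stub side. The larger red cap stands on the cabinet top at about x 0.40, y 0.24 m, well clear of the vise.

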